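# Build the vial-case column and hold the index knob at the third click

### The arm

A 7-joint arm with a two-finger parallel gripper is mounted at the origin on the work surface. World frame = base frame: x ahead of the robot, y to its left, z up, the work surface at z = 0. Lengths are in m, angles in degrees, forces in N, time in s.
With the tool pointing down it reaches from about 0.4 to 0.875 m from the base axis. Payload 6.5 kg.
Tool frame: the origin (TCP) lies on the centre line of the jaws, within the pads' length; the fingertips stand 11 mm ahead of it and the grasp point (between the pads) lies 8 mm behind it; z points along the fingers, y is the line along which they close (so a half turn about z gives the same grasp; the last joint's range is limited). The gripper opens to 85 mm and grips with 20 to 120 N. Pads are 22 mm wide; open, the fingers measure 114 mm over their backs; the gripper's body (76 mm by 85 mm) begins 54 mm behind the grasp point. The pads swing forward as they close: fully open they stand 13 mm farther back than shut.
Start: joints at [-77.59, 30.733, -0.252, 88.115, 0.149, 61.152, -4.079], TCP at [0.181, 0.624, 0.242] pointing down, gripper open.
Joint ranges: [-154.64, 154.64], [-21.42, 123.67], [-72.66, 72.17], [13.99, 137.28], [-74.86, 254.86], [10.95, 109.41], [-158.01, 158.01]. Speed limits (degrees/s): [136.94, 136.94, 180, 180, 180, 180, 180].

### API

Orientations are given as a 3x3 rotation matrix whose columns are the frame's x, y, z axes.
In Python, from plant import readout, read_camera, ticket gives the robot as it stands.
- The arm moves only by the shell command python3 -m creep 'ROWS' [OPENING] [FORCE]. ROWS is text: rows parted by semicolons, each of 4 numbers parted by spaces: the shift along the tool's x, y, z as a fraction of full scale, then the turn about the tool's z as a fraction of full scale. A call has 1 to 20 rows; each row shifts and turns the commanded pose from where the row before left it, along the tool's axes as they then stand; what a row does not reach is not made up. Full scale, the value 1, is 0.05 m for a shift and 0.12 rad for a turn. A row lasts 1/10 s, in which the tool goes at most 50 mm and 8.59 degrees, less where a joint would pass 70% of its speed; a pose out of reach is approached as far as the arm can. A call with a number of a shift or a turn outside -1 to 1 is refused whole. A call with a gripper value outside its range is refused whole. OPENING is the opening in per cent of the stroke, from 0 (shut) to 100 (fully open), set as the call begins (- or left out, the last holds). The fingers move at their own pace and stop on an object; FORCE is the grip in N (left out, the last holds). Time passes only in rows, so rows that do not move let the fingers close. It gives the time, the measured TCP pose, the force, the opening and the grip force at its end, in the units of the state.
- readout.get_obs(): the state, without advancing time (a new reading comes with each control period).
- read_camera(name): name is "scene" or "top"; returns a dict with "pixels" (420x560x3 uint8, blue, green, red), "depth" (420x560 float32, m along the optical axis (not along the pixel's ray), 0 where there is no reading), "mtx" (3x3 intrinsics, pixels), "pose" (4x4, takes a point from camera to world coordinates). Camera axes: x right, y up, looking along -z (the intrinsics and any distortion apply to the point x, -y, -z); pixel columns grow to the right and rows downward; lengths in m; the calibration is good to about 2 mm. A picture is of the moment at which its call begins.
- ticket.sign_off(): hands the job in; it is judged then, once.
The state is a dict: "time": time; "joint_pos": joint angles; "joint_vel": joint speeds; "effort": joint torques, N m; "tcp_pos": TCP position; "tcp_rot": TCP orientation; "wrist_force": force on the tool from outside, world axes, zero at the start; "wrist_torque": the same for the moment, N m; "width": finger opening in m; "finger_force": force on a finger pad.
Only numpy, scipy, OpenCV 4.12 (cv2) and the standard library are available. Lean on these libraries where they do the work, as an engineer would, in place of code of your own. Each camera call takes 0.05 s, during which the arm holds its last target. There are 200 camera calls.

### The job

Set the two closed vial cases that stand on the bench squarely, one after the other, on top of the case that already stands on the stacker's stage, so that they make one straight column of three. Then grip the stacker's index knob, which is at its home stop, and turn it clockwise (seen from above) one click for each case, to the third click and not on past it, and finish while still holding it there: it is spring-loaded and runs back if let go. Leave the bottom case in its place and the bottle, jar and screwdriver alone.

Things in the scene. Friction and masses are not known exactly. Their poses are not given: they have to be found in the camera images.
- case_left: closed white plastic vial case, a plain block 100 (own x) x 58 (own y) x 40 (z) mm, about 0.25 kg; flat top and bottom; origin at the centre of its underside. Stands on the bench on the robot's left.
- case_right: closed white plastic vial case, a plain block 100 (own x) x 58 (own y) x 40 (z) mm, about 0.25 kg; flat top and bottom; origin at the centre of its underside, the same as the left one. Stands on the bench on the robot's right.
- case_base: closed white plastic vial case, a plain block 100 (own x) x 58 (own y) x 40 (z) mm, about 0.25 kg; flat top and bottom; origin at the centre of its underside, the same as the other two. It stands on the stacker's rubber stage, 20 mm above the bench, and is the bottom of the column.
- stage_center (a point): centre of the top of the stage (rubber pad 112 x 70 mm, 20 mm above the bench) of the stacker, a fixed grey base plate 180 (x) x 340 (y) x 12 mm. The point's axes are the stacker's: the knob's axis is 180 mm from this point along its -y. An aluminium mast 12 x 14 mm, 177 mm tall above the bench, stands 78 mm from this point along its +x.
- knob_grip (a point): point in the knob's upright grip bar, on its turning axis, 94 mm above the bench (bar's top 104, underside 72 mm). The bar is grey, 50 (point x) x 14 (point y) x 32 (z) mm, on a black disc 54 mm wide; a black line on top marks its -x end. The point turns with the knob; at home its axes are parallel to the stacker's. Below is a slate-blue housing 90 x 90 mm, top 62 mm above the bench.
- knob (a joint): index knob angle, rad: 0 at the home stop (its start), growing clockwise seen from above; clicks every 0.419 (24 degrees), the third at 1.257, end stop at 2.094. A spring pulls it home with 0.09 N m at home, 0.13 N m at the third click; the detent adds up to 0.07 N m against turning before midway to each click and as much with it after. No click holds it: let go, it runs home.
- pointer_tip (a point): tip of a small steel pointer on the mast beside the column, driven by the knob; it rises 40 mm (one case height) per click, from the level of the stage's top (20 mm above the bench) at home to the level of the top of the third case (140 mm) at the third click.
- bottle: bystander: brown glass bottle, 60 mm diameter, 130 mm tall, origin at the centre of its underside.
- jar: bystander: white jar, 56 mm diameter, 70 mm tall, origin at the centre of its underside.
- screwdriver: bystander: black-handled screwdriver 150 mm long, lying on the bench beyond the right-hand case; origin under its middle, own x along it.
Mind the look-alikes: they are no part of the job. Leave any purple or yellow look-alike of the case_left alone.

How it is judged:
By the outcome, as a careful person would: the job done as asked, in the order asked, and still so for the second after the job is handed in, while the arm keeps its last pose, push and grip.
It also fails if it takes over 72 s, if anything falls off the work surface, if the arm or the gripper's body presses on something with over 40 N, if the wrist force passes 120 N, or if a joint passes its speed limit or range.

## Working session

There is one attempt and no reset: what is moved stays moved. The work goes in short steps, Python scripts to look and compute and a shell command to move; the robot and the scene stay as the last step left them, time stands still between calls to the robot, and variables do not carry over. Pictures are saved under pics/ and viewed, at most 10 in all, crops included, and the job is handed in when it is done.

```bash
mkdir -p pics
python3 - <<'E'
from plant import readout, read_camera
import cv2,pickle
for n in("top","scene"):
    d=read_camera(n); pickle.dump(d,open(n+".pkl","wb")); cv2.imwrite(f"pics/{n}0.png",d["pixels"]); print(n,d["mtx"].tolist(),d["pose"].round(3).tolist(),d.keys())
o=readout.get_obs();print(o["time"],o["tcp_pos"],o["tcp_rot"],o["width"])
E
```

```text
top [[472.3171972528403, 0.0, 275.4464926492954], [0.0, 472.3171972528403, 214.420188424491], [0.0, 0.0, 1.0]] [[0.023, 0.989, -0.146, 0.393], [-1.0, 0.022, -0.008, 0.017], [-0.005, 0.146, 0.989, 1.232], [0.0, 0.0, 0.0, 1.0]] dict_keys(['pixels', 'depth', 'mtx', 'pose'])
scene [[448.2176885415515, 0.0, 276.0823109403499], [0.0, 448.2176885415515, 207.61465621282792], [0.0, 0.0, 1.0]] [[-0.532, -0.478, 0.699, 1.305], [0.847, -0.278, 0.454, 0.522], [-0.022, 0.834, 0.552, 0.687], [0.0, 0.0, 0.0, 1.0]] dict_keys(['pixels', 'depth', 'mtx', 'pose'])
0.1 [0.18124322 0.62364882 0.24151133] [[-9.60305748e-01  2.78949407e-01 -3.14121786e-04]
 [ 2.78949558e-01  9.60304561e-01 -1.51444467e-03]
 [-1.20800859e-04 -1.54195406e-03 -9.99998804e-01]] 0.08504820252515338
```

View pics/top0.png

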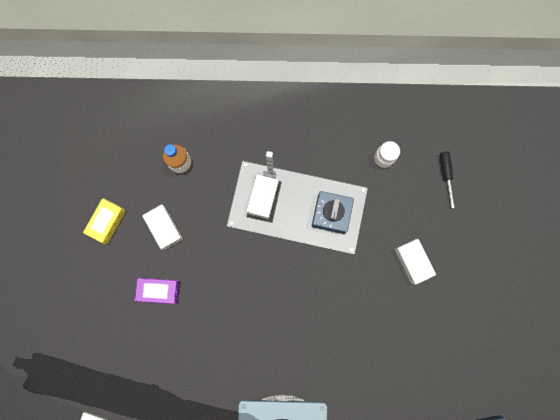

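View pics/scene0.png

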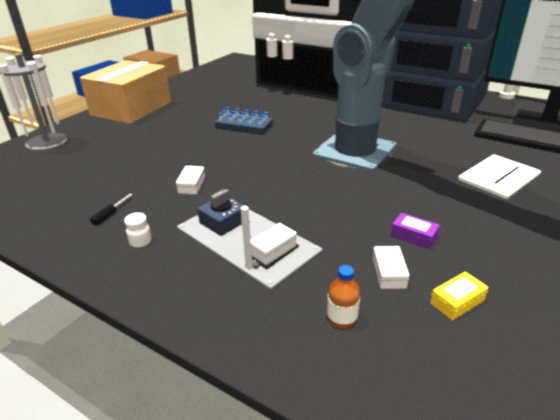

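The top view shows the left case at about (162,227), the right case at (416,262), the base case at (264,197) and the knob at (335,210). The mast is at (270,160). The purple and yellow look-alikes are at (157,291) and (104,221). The scene view agrees.

```bash
cat > h.py <<'E'
import numpy as np,cv2
def dirs(d,uv):
    uv=np.asarray(uv,float).reshape(-1,2);K=d["mtx"]
    c=np.c_[(uv[:,0]-K[0,2])/K[0,0],-(uv[:,1]-K[1,2])/K[1,1],-np.ones(len(uv))]
    return c@np.array(d["pose"])[:3,:3].T
def cast(d,uv,z):
    r=dirs(d,uv);o=np.array(d["pose"])[:3,3];return o+r*((z-o[2])/r[:,2])[:,None]
def world(d):
    v,u=np.indices(d["depth"].shape);r=dirs(d,np.c_[u.ravel(),v.ravel()])
    return (np.array(d["pose"])[:3,3]+r*d["depth"].reshape(-1,1)).reshape(*d["depth"].shape,3)
def rect(d,box,z,zr=(.008),white=True,zlo=None):
    """world rectangle of the top face at height z in pixel box"""
    x0,y0,x1,y1=box;W=world(d);m=np.zeros(d["depth"].shape,np.uint8)
    px=d["pixels"].astype(int);ok=abs(W[...,2]-z)<zr
    if white: ok&=px.min(2)>110
    m[y0:y1,x0:x1]=ok[y0:y1,x0:x1]
    cs=cv2.findContours(m,0,cv2.CHAIN_APPROX_NONE)[0];c=max(cs,key=cv2.contourArea)
    zz=W[...,2][m>0]
    P=cast(d,c.reshape(-1,2),z)[:,:2]
    (cx,cy),(w,h),a=cv2.minAreaRect((P*1000).astype(np.float32))
    if w<h:w,h,a=h,w,a+90
    a=(a+90)%180-90
    return dict(c=(round(cx,1),round(cy,1)),size=(round(w,1),round(h,1)),ang=round(a,1),zmed=round(float(np.median(zz)),4),n=int((m>0).sum()))
E
python3 - <<'E'
import pickle;from h import *
t=pickle.load(open("top.pkl","rb"));s=pickle.load(open("scene.pkl","rb"))
for n,d,bs in(("top",t,[(138,200,188,254),(390,232,440,290),(240,168,286,228),(312,190,358,236),(222,150,374,262),(258,145,282,170)]),("scene",s,[(365,240,415,292),(170,160,210,198),(240,218,305,270),(205,186,235,215),(170,200,325,285),(236,200,254,225)])):
    for nm,b,z,w in zip(("left","right","base","bar","plate","mast"),bs,(.04,.04,.06,.104,.012,.177),(1,1,1,0,0,0)):
        try:print(n,nm,rect(d,b,z,.008 if z>.02 else .004,w))
        except Exception as e:print(n,nm,e)
im=t["pixels"][140:270,220:380];cv2.imwrite("pics/crop1.png",cv2.resize(im,None,fx=4.8,fy=4.5,interpolation=cv2.INTER_CUBIC))
# plate screws & housing via color
W=world(t)
for n,p in dict(bottle=(175,155),jar=(388,154),mast=(269,155),bench=(300,320)).items():print(n,W[p[1],p[0]].round(3))
E
```

```text
top left {'c': (532.4, 316.3), 'size': (101.4, 58.4), 'ang': 31.6, 'zmed': 0.0392, 'n': 899}
top right {'c': (458.5, -328.1), 'size': (99.9, 58.4), 'ang': 25.7, 'zmed': 0.0398, 'n': 930}
top base {'c': (613.8, 61.4), 'size': (100.7, 58.0), 'ang': -13.3, 'zmed': 0.0596, 'n': 906}
top bar {'c': (577.7, -116.7), 'size': (49.2, 14.6), 'ang': -10.9, 'zmed': 0.1032, 'n': 121}
top plate {'c': (595.3, -29.2), 'size': (339.0, 179.7), 'ang': 78.8, 'zmed': 0.0117, 'n': 5505}
top mast {'c': (688.4, 43.8), 'size': (13.8, 11.9), 'ang': -88.8, 'zmed': 0.1763, 'n': 34}
scene left {'c': (540.0, 320.3), 'size': (107.8, 59.9), 'ang': 31.5, 'zmed': 0.04, 'n': 869}
scene right {'c': (466.1, -322.1), 'size': (115.1, 62.0), 'ang': 25.4, 'zmed': 0.0405, 'n': 381}
scene base {'c': (620.5, 66.2), 'size': (104.7, 64.4), 'ang': -13.8, 'zmed': 0.0603, 'n': 796}
scene bar {'c': (585.5, -110.8), 'size': (55.6, 22.2), 'ang': -12.2, 'zmed': 0.103, 'n': 102}
scene plate {'c': (600.2, -26.2), 'size': (342.8, 182.7), 'ang': 78.8, 'zmed': 0.0125, 'n': 3248}
scene mast {'c': (696.4, 48.7), 'size': (22.9, 14.5), 'ang': 35.1, 'zmed': 0.1757, 'n': 45}
bottle [0.701 0.276 0.11 ]
jar [ 0.727 -0.255  0.067]
mast [0.687 0.044 0.177]
bench [ 0.305 -0.042  0.   ]
```

View pics/crop1.png

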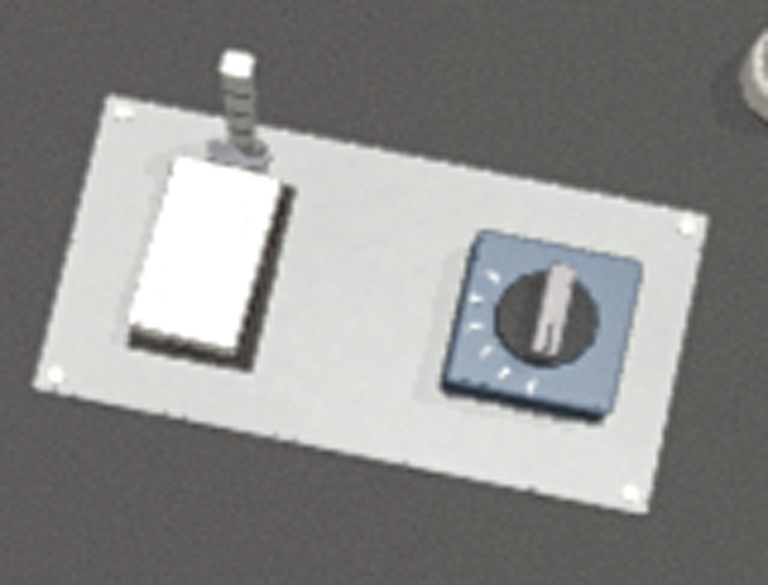

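The crop shows the black line on the bar's near end, so stacker +x points away from the robot at about −11°. The sizes, heights and 180 mm spacing all match. The base case looks slightly yawed against the stacker, so I'll refine its angle and plan the approach.

```bash
cat >> h.py <<'E'
def edges(d,box,z,thr=150):
    """angle of the long edges from sub-pixel crossings of brightness, row by row (top view)"""
    x0,y0,x1,y1=box;g=d["pixels"].astype(float).min(2);L=[];R=[]
    for v in range(y0,y1):
        w=np.where(g[v,x0:x1]>thr)[0]
        if len(w)<4:continue
        a,b=x0+w[0],x0+w[-1]
        L.append((a-(g[v,a]-thr)/(g[v,a]-g[v,a-1]),v));R.append((b+(g[v,b]-thr)/(g[v,b]-g[v,b+1]),v))
    out=[]
    for e in(L,R):
        P=cast(d,e,z)[:,:2].astype(np.float32);vx,vy,px,py=cv2.fitLine(P,cv2.DIST_HUBER,0,.01,.01).ravel();out.append((round(float(np.degrees(np.arctan(vy/vx))),2),round(float(px),4),round(float(py),4)))
    return out
def go(x,y,z,yaw):
    """units from the present pose: turn first, then shifts in tool axes after the turn; yaw=world angle of tool y"""
    from plant import readout
    o=readout.get_obs();R=np.array(o["tcp_rot"]);p=np.array(o["tcp_pos"])
    now=np.degrees(np.arctan2(R[1,1],R[0,1]));dw=(yaw-now+180)%360-180
    a=np.radians(yaw);ty=np.array([np.cos(a),np.sin(a)]);tx=np.array([-ty[1],ty[0]])
    if np.dot(np.cross(np.r_[tx,0],np.r_[ty,0]),[0,0,-1])<0:tx=-tx
    D=np.array([x,y])-p[:2]
    print("t%.2f p"%o["time"],p.round(4),"yaw %.2f"%now,"F",np.round(o["wrist_force"],1),"w %.4f"%o["width"],"q7 %.0f"%o["joint_pos"][6],"| turn %.2f  tx %.3f ty %.3f tz %.3f"%(-np.radians(dw)/.12,D@tx/.05,D@ty/.05,(p[2]-z)/.05))
E
python3 - <<'E'
import pickle;from h import *
t=pickle.load(open("top.pkl","rb"))
for th in(120,150,180):print(edges(t,(242,182,284,212),.06,th))
go(.5324,.3163,.15,121.6)
E
```

```text
[(nan, 0.0, 0.0), (nan, 0.0, 0.0)]
[(nan, 0.0, 0.0), (nan, 0.0, 0.0)]
[(nan, 0.0, 0.0), (nan, 0.0, 0.0)]
t0.10 p [0.1812 0.6236 0.2415] yaw 73.80 F [-0.3 -1.2  0.1] w 0.0850 q7 -4 | turn -6.95  tx -2.761 ty -8.916 tz 1.830h.py:31: RuntimeWarning: divide by zero encountered in scalar divide
  L.append((a-(g[v,a]-thr)/(g[v,a]-g[v,a-1]),v));R.append((b+(g[v,b]-thr)/(g[v,b]-g[v,b+1]),v))
h.py:7: RuntimeWarning: invalid value encountered in multiply
  r=dirs(d,uv);o=np.array(d["pose"])[:3,3];return o+r*((z-o[2])/r[:,2])[:,None]
h.py:34: RuntimeWarning: invalid value encountered in scalar divide
  P=cast(d,e,z)[:,:2].astype(np.float32);vx,vy,px,py=cv2.fitLine(P,cv2.DIST_HUBER,0,.01,.01).ravel();out.append((round(float(np.degrees(np.arctan(vy/vx))),2),round(float(px),4),round(float(py),4)))
```

```bash
python3 -m creep '0 0 0 -1;0 0 0 -1;0 0 0 -1;0 0 0 -1;0 0 0 -1;0 0 0 -1;0 0 0 -0.95;-0.3 -1 0.1 0;-0.3 -1 0.1 0;-0.3 -1 0.1 0;-0.3 -1 0.1 0;-0.3 -1 0.1 0;-0.3 -1 0.1 0;-0.3 -1 0.1 0;-0.3 -1 0.1 0;-0.3 -0.8 0.1 0;0 0 0 0;0 0 0 0' 100 40
python3 - <<'E'
import pickle;from h import *
t=pickle.load(open("top.pkl","rb"))
print(t["pixels"][197,240:290].min(1))
W=world(t);m=(abs(W[...,2]-.06)<.02)
L=[];R=[]
for v in range(183,212):
    w=np.where(m[v,242:290])[0]+242
    if len(w): L.append((w[0]-.5,v));R.append((w[-1]+.5,v))
for e in(L,R):
    P=cast(t,e,.06)[:,:2].astype(np.float32);vx,vy,px,py=cv2.fitLine(P,cv2.DIST_L2,0,.01,.01).ravel();print(np.degrees(np.arctan(vy/vx)),px,py)
go(.5324,.3163,.025,121.6)
E
```

```text
time: 1.9
tcp_pos: [0.5127, 0.3318, 0.1986]
tcp_rot: [[-0.853, -0.522, -0.001], [-0.522, 0.853, -0.001], [0.001, -0.0, -1.0]]
wrist_force: [0.3, 1.1, 1.0]
width: 0.0856
finger_force: 0.0
[217 216 216 217 216 216 217 214 207 209 229 255 255 255 255 255 255 255
 255 255 255 255 255 255 255 255 255 255 255 255 255 255 255 251 144  72
  68 102 189 212 213 211 213 214 214 216 217 215 214 216]
-13.201203 0.60976315 0.09222502
-13.518861 0.61108094 0.03152571
t1.90 p [0.5127 0.3318 0.1986] yaw 121.43 F [0.3 1.1 1. ] w 0.0856 q7 81 | turn -0.02  tx -0.173 ty -0.471 tz 3.471
```

```bash
python3 -m creep '-0.09 -0.23 0.4 0;-0.08 -0.24 0.5 0;0 0 0.7 0;0 0 0.7 0;0 0 0.5 0;0 0 0.3 0;0 0 0 0;0 0 0 0'
python3 -c "
from h import *
go(.5324,.3163,.025,121.6)"
```

```text
time: 2.7
tcp_pos: [0.5319, 0.3185, 0.045]
tcp_rot: [[-0.851, -0.525, 0.001], [-0.525, 0.851, 0.001], [-0.001, 0.0, -1.0]]
wrist_force: [-0.1, 0.4, 0.4]
width: 0.0854
finger_force: 0.0
t2.70 p [0.5319 0.3185 0.045 ] yaw 121.64 F [-0.1  0.4  0.4] w 0.0854 q7 82 | turn 0.01  tx 0.015 ty -0.044 tz 0.401
```

```bash
python3 -m creep '0 -0.04 0.2 0;0 0 0.2 0;0 0 0 0'; python3 -m creep '0 0 0 0;0 0 0 0;0 0 0 0;0 0 0 0;0 0 0 0;0 0 0 0;0 0 0 0;0 0 0 0' 40 40
python3 -c "
from h import *
go(.5324,.3163,.2,121.6)"
```

```text
time: 3.0
tcp_pos: [0.5322, 0.3151, 0.023]
tcp_rot: [[-0.852, -0.524, -0.002], [-0.524, 0.852, -0.001], [0.002, -0.0, -1.0]]
wrist_force: [0.3, -0.4, 0.3]
width: 0.0856
finger_force: 0.0
time: 3.8
tcp_pos: [0.5332, 0.3161, 0.0247]
tcp_rot: [[-0.852, -0.524, 0.001], [-0.524, 0.852, 0.001], [-0.001, 0.0, -1.0]]
wrist_force: [-0.4, 0.8, 5.3]
width: 0.0573
finger_force: 44.5
t3.80 p [0.5332 0.3161 0.0247] yaw 121.58 F [-0.4  0.8  5.3] w 0.0573 q7 82 | turn -0.00  tx 0.012 ty 0.013 tz -3.506
```

```bash
python3 -m creep '0 0 -0.2 0;0 0 -0.4 0;0 0 -0.6 0;0 0 -0.6 0;0 0 -0.6 0;0 0 -0.4 0.4;0 0 -0.2 0.8;0 0 0 0.8;0 0 0 0.8;0 0 0 0.8;0 0 0 0.8;0 0 0 0.8;0 0 0 0.8;0 0 0 0.54;0 0 0 0;0 0 0 0'
python3 -c "
from h import *
go(.6138,.0614,.11,76.65)"
```

```text
time: 5.4
tcp_pos: [0.5326, 0.3155, 0.1741]
tcp_rot: [[-0.973, 0.23, -0.0], [0.23, 0.973, -0.0], [0.0, -0.001, -1.0]]
wrist_force: [-0.2, -0.8, -1.3]
width: 0.0573
finger_force: 43.6
t5.40 p [0.5326 0.3155 0.1741] yaw 76.73 F [-0.2 -0.8 -1.3] w 0.0573 q7 45 | turn 0.01  tx -2.754 ty -4.570 tz 1.282
```

```bash
python3 -m creep '-0.1 -0.2 0 0;-0.2 -0.4 0 0;-0.3 -0.55 0 0;-0.35 -0.6 0 0;-0.35 -0.6 0 0;-0.35 -0.6 0 0;-0.35 -0.55 0 0;-0.3 -0.45 0 0;-0.25 -0.4 0 0;-0.2 -0.22 0.2 0;0 0 0.3 0;0 0 0.3 0;0 0 0.2 0;0 0 0 0;0 0 0 0;0 0 0 0'
python3 -c "
from h import *
go(.6138,.0614,.0847,76.65)"
```

```text
time: 7.0
tcp_pos: [0.6142, 0.0622, 0.1247]
tcp_rot: [[-0.973, 0.231, 0.001], [0.231, 0.973, 0.0], [-0.001, 0.0, -1.0]]
wrist_force: [0.8, -0.5, -1.9]
width: 0.0573
finger_force: 43.6
t7.00 p [0.6142 0.0622 0.1247] yaw 76.67 F [ 0.8 -0.5 -1.9] w 0.0573 q7 71 | turn 0.00  tx 0.004 ty -0.018 tz 0.800
```

```bash
python3 -m creep '0 -0.02 0.2 0;0 0 0.2 0;0 0 0.2 0;0 0 0.1 0;0 0 0 0;0 0 0.04 0;0 0 0.03 0;0 0 0.03 0;0 0 0 0;0 0 0 0'
python3 -c "
from h import *
go(.6138,.0614,.0847,76.65)"
```

```text
time: 8.0
tcp_pos: [0.6139, 0.0607, 0.0847]
tcp_rot: [[-0.973, 0.231, 0.001], [0.231, 0.973, 0.0], [-0.001, 0.0, -1.0]]
wrist_force: [-1.4, 0.0, 4.2]
width: 0.0573
finger_force: 44.2
t8.00 p [0.6139 0.0607 0.0847] yaw 76.62 F [-1.4  0.   4.2] w 0.0573 q7 72 | turn -0.00  tx 0.004 ty 0.014 tz 0.000
```

```bash
python3 -m creep '0 0 0 0;0 0 0 0;0 0 0 0;0 0 0 0;0 0 -0.2 0;0 0 -0.5 0;0 0 -0.8 0;0 0 -0.7 0;0 0 -0.3 0;0 0 0 0' 100
python3 -c "
from h import *
go(.4585,-.3281,.1,-64.3)"
```

```text
time: 9.0
tcp_pos: [0.6152, 0.0608, 0.2121]
tcp_rot: [[-0.973, 0.232, 0.005], [0.232, 0.973, 0.001], [-0.005, 0.002, -1.0]]
wrist_force: [0.6, 0.1, -1.0]
width: 0.0855
finger_force: 0.0
t9.00 p [0.6152 0.0608 0.2121] yaw 76.61 F [ 0.6  0.1 -1. ] w 0.0855 q7 71 | turn 20.49  tx -6.196 ty 5.649 tz 2.242
```

```bash
python3 -m creep '0.05 -0.4 0 0;0.15 -0.9 0 0;0.15 -1 0 0;0.15 -1 0 0;0.15 -1 0 0;0.15 -1 0 0;0.15 -1 0 0;0.15 -1 0 0;0.1 -0.7 0 0;0.05 -0.3 0 0;0 0 0 1;0 0 0 1;0 0 0 1;0 0 0 1;0 0 0 1;0 0 0 1;0 0 0 1;0 0 0 1;0 0 0 1;0 0 0 1'
python3 -m creep '0 0 0 1;0 0 0 1;0 0 0 1;0 0 0 1;0 0 0 1;0 0 0 1;0 0 0 1;0 0 0 1;0 0 0 1;0 0 0 1;0 0 0 0.45;0 0 0 0'
python3 - <<'E'
from h import *;from plant import read_camera
t=read_camera("top");cv2.imwrite("pics/t2.png",t["pixels"])
print("2nd",rect(t,(235,150,300,228),.10),"base",rect(t,(235,150,300,228),.06),"mast",rect(t,(258,140,282,170),.177,.008,0))
go(.4585,-.3281,.045,-64.3)
E
```

```text
time: 11.0
tcp_pos: [0.4568, -0.3246, 0.2077]
tcp_rot: [[-0.132, 0.991, -0.003], [0.991, 0.132, 0.002], [0.002, -0.002, -1.0]]
wrist_force: [0.2, -0.3, 0.0]
width: 0.0859
finger_force: 0.0
time: 12.2
tcp_pos: [0.457, -0.3247, 0.2078]
tcp_rot: [[0.899, 0.439, -0.003], [0.439, -0.899, 0.001], [-0.002, -0.002, -1.0]]
wrist_force: [1.1, 0.4, 0.9]
width: 0.0853
finger_force: 0.0
2nd {'c': (614.0, 59.7), 'size': (100.3, 58.1), 'ang': -13.2, 'zmed': 0.0994, 'n': 960} base {'c': (566.5, 73.1), 'size': (52.5, 3.1), 'ang': 77.1, 'zmed': 0.0601, 'n': 36} mast {'c': (688.4, 43.8), 'size': (13.8, 11.9), 'ang': -88.8, 'zmed': 0.1744, 'n': 34}
t12.25 p [ 0.4571 -0.3248  0.208 ] yaw -63.90 F [-0.7 -0.2 -0.8] w 0.0853 q7 -8 | turn 0.06  tx -0.004 ty 0.071 tz 3.260
```

View pics/t2.png

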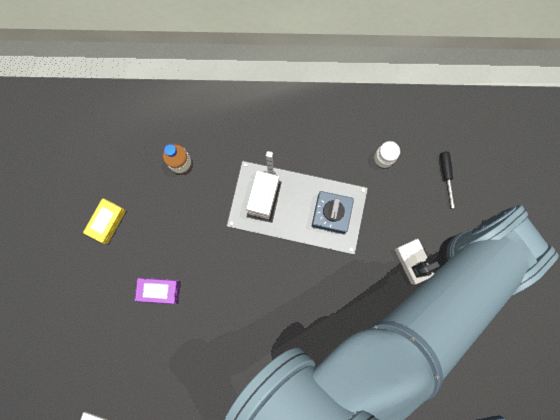

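The second case is squarely on the base: (614.0, 59.7) at −13.2° against (613.8, 61.4) at −13.35°. The right case at (416,262) is untouched, with the gripper above it.

```bash
python3 -m creep '0 0.07 0.3 0.06;0 0 0.5 0;0 0 0.7 0;0 0 0.7 0;0 0 0.6 0;0 0 0.4 0;0 0 0 0;0 0 0 0'
python3 -c "
from h import *
go(.4585,-.3281,.025,-64.3)"
```

```text
time: 13.05
tcp_pos: [0.4589, -0.3289, 0.0488]
tcp_rot: [[0.902, 0.432, -0.001], [0.432, -0.902, 0.0], [-0.001, -0.001, -1.0]]
wrist_force: [0.2, -0.1, 1.2]
width: 0.0856
finger_force: 0.0
t13.05 p [ 0.4589 -0.3289  0.0488] yaw -64.41 F [ 0.2 -0.1  1.2] w 0.0856 q7 1 | turn -0.02  tx -0.001 ty -0.018 tz 0.476
```

```bash
python3 -m creep '0 -0.02 0.24 -0.02;0 0 0.23 0;0 0 0 0'; python3 -m creep '0 0 0 0;0 0 0 0;0 0 0 0;0 0 0 0;0 0 0 0;0 0 0 0;0 0 0 0;0 0 0 0' 40 40
python3 -c "
from h import *
go(.4585,-.3281,.22,-64.3)"
python3 -m creep '0 0 -0.2 0;0 0 -0.4 0;0 0 -0.6 0;0 0 -0.6 0;0 0 -0.6 0;0 0 -0.6 0;0 0 -0.6 0;0 0 -0.4 0;0 0 -0.2 0;0 0 0 0.4;0 0 0 0.8;0 0 0 0.8;0 0 0 0.8;0 0 0 0.8;0 0 0 0.8;0 0 0 0.8;0 0 0 0.45;0 0 0 0;0 0 0 0'
python3 -c "
from h import *
go(.6139,.0613,.22,-103.35)"
```

```text
time: 13.35
tcp_pos: [0.4585, -0.3269, 0.0244]
tcp_rot: [[0.901, 0.435, -0.001], [0.435, -0.901, 0.001], [-0.001, -0.002, -1.0]]
wrist_force: [0.4, 0.1, -0.1]
width: 0.0856
finger_force: 0.0
time: 14.15
tcp_pos: [0.4597, -0.3287, 0.0265]
tcp_rot: [[0.901, 0.434, 0.002], [0.434, -0.901, -0.001], [0.001, 0.002, -1.0]]
wrist_force: [0.7, -1.3, 6.0]
width: 0.0576
finger_force: 44.3
t14.15 p [ 0.4597 -0.3287  0.0265] yaw -64.27 F [ 0.7 -1.3  6. ] w 0.0576 q7 2 | turn 0.00  tx -0.016 ty -0.020 tz -3.870
time: 16.05
tcp_pos: [0.4587, -0.3272, 0.2351]
tcp_rot: [[0.974, -0.225, -0.001], [-0.225, -0.974, 0.001], [-0.001, -0.001, -1.0]]
wrist_force: [-0.1, -0.6, -2.7]
width: 0.0574
finger_force: 44.0
t16.05 p [ 0.4587 -0.3272  0.2351] yaw -103.01 F [-0.1 -0.6 -2.7] w 0.0574 q7 -42 | turn 0.05  tx 1.226 ty -8.277 tz 0.302
```

```bash
python3 -m creep '0.05 -0.2 0 0.05;0.08 -0.4 0 0;0.1 -0.65 0 0;0.1 -0.7 0 0;0.1 -0.7 0 0;0.1 -0.7 0 0;0.1 -0.7 0 0;0.1 -0.7 0 0;0.1 -0.7 0 0;0.1 -0.7 0 0;0.1 -0.7 0 0;0.1 -0.7 0 0;0.08 -0.43 0 0;0.05 -0.2 0 0;0 0 0 0;0 0 0 0'
python3 -c "
from h import *
go(.6139,.0613,.15,-103.35)"
```

```text
time: 17.65
tcp_pos: [0.6149, 0.0538, 0.2357]
tcp_rot: [[0.972, -0.234, -0.0], [-0.234, -0.972, -0.001], [-0.0, 0.001, -1.0]]
wrist_force: [-0.4, -0.9, -4.2]
width: 0.0573
finger_force: 44.0
t17.65 p [0.6149 0.0538 0.2357] yaw -103.54 F [-0.4 -0.9 -4.2] w 0.0573 q7 -81 | turn -0.03  tx -0.053 ty -0.141 tz 1.714
```

```bash
python3 -m creep '-0.02 -0.07 0.1 -0.03;-0.03 -0.07 0.3 0;0 0 0.4 0;0 0 0.4 0;0 0 0.3 0;0 0 0.2 0;0 0 0 0;0 0 0 0;0 0 0 0'
python3 -c "
from h import *
go(.6139,.0613,.1257,-103.35)"
```

```text
time: 18.55
tcp_pos: [0.6153, 0.0626, 0.1516]
tcp_rot: [[0.973, -0.229, 0.002], [-0.229, -0.973, 0.0], [0.002, -0.0, -1.0]]
wrist_force: [-0.0, 0.2, -3.0]
width: 0.0573
finger_force: 43.9
t18.55 p [0.6153 0.0626 0.1516] yaw -103.25 F [-0.   0.2 -3. ] w 0.0573 q7 -78 | turn 0.01  tx -0.021 ty 0.032 tz 0.518
```

```bash
python3 -m creep '-0.02 0.03 0.1 0.01;0 0 0.2 0;0 0 0.1 0;0 0 0 0;0 0 0 0'
python3 -c "
from h import *
import time
go(.6139,.0613,.1257,-103.35)"
```

```text
time: 19.05
tcp_pos: [0.6132, 0.0615, 0.1304]
tcp_rot: [[0.973, -0.23, -0.0], [-0.23, -0.973, -0.0], [-0.0, 0.0, -1.0]]
wrist_force: [-0.3, 0.6, -3.4]
width: 0.0572
finger_force: 44.0
t19.05 p [0.6132 0.0615 0.1304] yaw -103.31 F [-0.3  0.6 -3.4] w 0.0572 q7 -77 | turn 0.01  tx 0.014 ty 0.001 tz 0.095
```

```bash
python3 -m creep '0 0 0.03 0;0 0 0.03 0;0 0 0.03 0;0 0 0.02 0;0 0 0 0;0 0 0 0'
python3 -c "
from h import *
go(.6139,.0613,.1257,-103.35)"
```

```text
time: 19.65
tcp_pos: [0.6134, 0.0615, 0.1266]
tcp_rot: [[0.973, -0.23, 0.0], [-0.23, -0.973, 0.001], [0.0, -0.001, -1.0]]
wrist_force: [-5.3, 1.6, 8.3]
width: 0.0575
finger_force: 45.5
t19.65 p [0.6134 0.0615 0.1266] yaw -103.31 F [-5.3  1.6  8.3] w 0.0575 q7 -77 | turn 0.01  tx 0.010 ty 0.002 tz 0.017
```

```bash
python3 -m creep '0 0 -0.01 0;0 0 0 0;0 0 0 0;0 0 0 0;0 0 0 0;0 0 -0.2 0;0 0 -0.5 0;0 0 -0.6 0;0 0 -0.5 0;0 0 -0.3 0;0.1 0.4 0 0;0.1 0.6 0 0;0.1 0.6 0 0;0.1 0.6 0 0;0.1 0.6 0 0;0.1 0.6 0 0;0 0.2 0 0;0 0 0 0' 100
python3 - <<'E'
from h import *;from plant import read_camera
t=read_camera("top");cv2.imwrite("pics/t3.png",t["pixels"])
s=read_camera("scene");cv2.imwrite("pics/s3.png",cv2.resize(s["pixels"][150:300,150:350],None,fx=4,fy=4))
try:print("3rd",rect(t,(235,150,300,235),.14))
except Exception as e:print(e)
print("3rd scene",rect(s,(220,150,320,270),.14))
go(.5783,-.116,.2,78.8)
E
```

```text
time: 21.45
tcp_pos: [0.6004, -0.1221, 0.2309]
tcp_rot: [[0.972, -0.233, -0.0], [-0.233, -0.972, -0.0], [-0.0, 0.0, -1.0]]
wrist_force: [-0.4, 0.5, 0.5]
width: 0.0853
finger_force: 0.0
3rd {'c': (610.8, 61.1), 'size': (101.0, 58.1), 'ang': -13.3, 'zmed': 0.1395, 'n': 1033}
3rd scene {'c': (619.0, 66.6), 'size': (105.5, 66.1), 'ang': -13.0, 'zmed': 0.1404, 'n': 817}
t21.55 p [ 0.6013 -0.1189  0.2304] yaw -103.24 F [ 0.2 -0.3  0.2] w 0.0854 q7 -65 | turn 25.88  tx 0.463 ty -0.033 tz 0.608
```

View pics/t3.png

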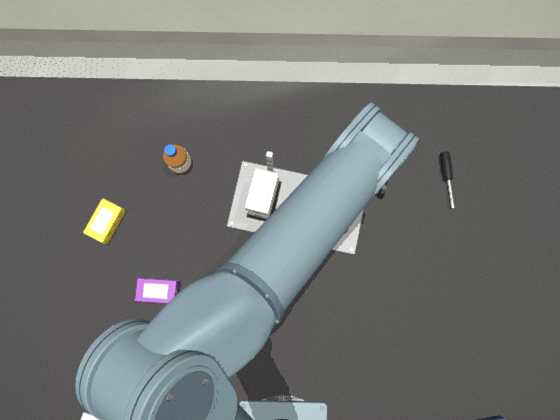

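View pics/s3.png

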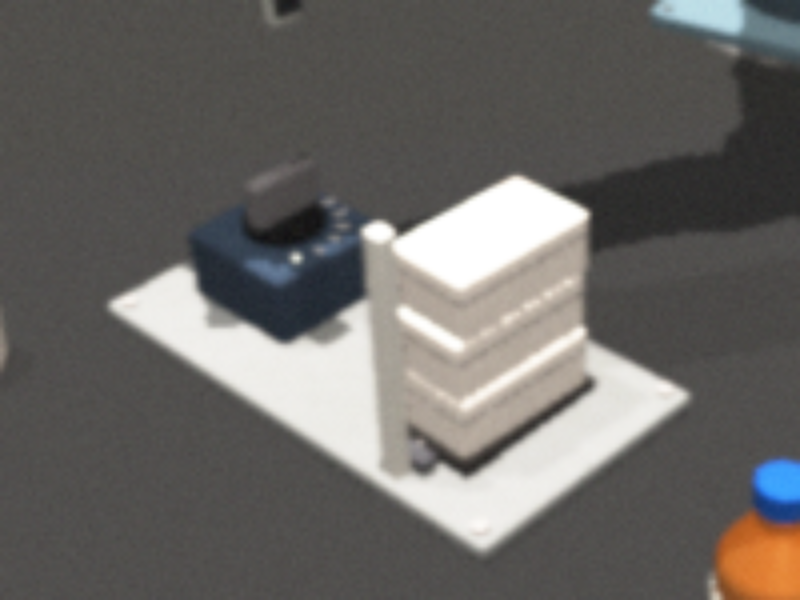

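The scene view shows the column standing, with a ledge of the second case visible on the mast side. The top view gives the third case at (610.8, 61.1), about 3 mm toward the robot. I'll re-grip it and shift it.

```bash
python3 -m creep '0 -0.3 0 0;-0.07 -0.5 0 0;-0.08 -0.6 0 0;-0.08 -0.6 0 0;-0.08 -0.6 0 0;-0.05 -0.5 0 0;0 -0.4 0 0;0 -0.15 0 0;0 0 0 0;0 0 0 0'
python3 -c "
from h import *
go(.6134,.0615,.15,-103.3)"
```

```text
time: 22.55
tcp_pos: [0.6253, 0.0608, 0.2307]
tcp_rot: [[0.973, -0.23, -0.0], [-0.23, -0.973, -0.001], [0.0, 0.001, -1.0]]
wrist_force: [0.5, 0.3, 0.3]
width: 0.0855
finger_force: 0.0
t22.55 p [0.6253 0.0608 0.2307] yaw -103.32 F [0.5 0.3 0.3] w 0.0855 q7 -82 | turn -0.00  tx -0.234 ty 0.041 tz 1.614
```

```bash
python3 -m creep '-0.12 0.02 0.1 0;-0.11 0.02 0.3 0;0 0 0.4 0;0 0 0.4 0;0 0 0.4 0;0 0 0 0;0 0 0 0'
python3 -c "
from h import *
go(.6134,.0615,.127,-103.3)"
```

```text
time: 23.25
tcp_pos: [0.6136, 0.0609, 0.151]
tcp_rot: [[0.973, -0.232, -0.0], [-0.232, -0.973, -0.0], [-0.0, 0.0, -1.0]]
wrist_force: [0.8, -0.3, 1.0]
width: 0.0853
finger_force: 0.0
t23.25 p [0.6136 0.0609 0.151 ] yaw -103.40 F [ 0.8 -0.3  1. ] w 0.0853 q7 -78 | turn -0.01  tx -0.006 ty -0.010 tz 0.480
```

```bash
python3 -m creep '0 -0.01 0.2 0;0 0 0.25 0;0 0 0 0'; python3 -m creep '0 0 0 0;0 0 0 0;0 0 0 0;0 0 0 0;0 0 0 0;0 0 0 0;0 0 0 0' 40 40
python3 -m creep '0 0 -0.06 0;0 0 0 0;0.03 0 0 0;0.025 0 0 0;0 0 0 0;0 0 0 0;0 0 0 0'
python3 -c "
from h import *
go(.616,.061,.127,-103.35)"
```

```text
time: 23.55
tcp_pos: [0.6129, 0.0627, 0.1265]
tcp_rot: [[0.973, -0.23, -0.002], [-0.23, -0.973, 0.0], [-0.002, 0.0, -1.0]]
wrist_force: [-1.0, -0.1, 0.5]
width: 0.0855
finger_force: 0.0
time: 24.25
tcp_pos: [0.6144, 0.062, 0.1287]
tcp_rot: [[0.973, -0.231, 0.001], [-0.231, -0.973, -0.0], [0.001, -0.0, -1.0]]
wrist_force: [-0.9, -1.2, 5.9]
width: 0.0569
finger_force: 44.5
time: 24.95
tcp_pos: [0.6166, 0.0617, 0.131]
tcp_rot: [[0.973, -0.23, -0.0], [-0.23, -0.973, -0.0], [-0.0, 0.0, -1.0]]
wrist_force: [0.6, -0.3, -2.6]
width: 0.0574
finger_force: 43.4
t24.95 p [0.6166 0.0617 0.131 ] yaw -103.32 F [ 0.6 -0.3 -2.6] w 0.0574 q7 -77 | turn 0.00  tx -0.008 ty 0.017 tz 0.081
```

```bash
python3 -m creep '0 0.015 0.02 0;0 0 0.02 0;0 0 0.02 0;0 0 0 0;0 0 0 0'
python3 -m creep '0 0 0 0;0 0 0 0;0 0 0 0;0 0 0 0;0 0 -0.2 0;0 0 -0.5 0;0 0 -0.6 0;0 0 -0.5 0;0 0 -0.3 0;0 0.4 0 0;0 0.6 0 0;0 0.6 0 0;0 0.6 0 0;0 0.6 0 0;0 0.6 0 0;0 0.2 0 0;0 0 0 0' 100
python3 - <<'E'
from h import *;from plant import read_camera
t=read_camera("top")
s=read_camera("scene");cv2.imwrite("pics/s4.png",cv2.resize(s["pixels"][150:300,150:350],None,fx=4,fy=4))
print("3rd",rect(t,(235,150,300,235),.14),rect(s,(220,150,320,270),.14))
go(.5783,-.116,.2,78.8)
E
```

```text
time: 25.45
tcp_pos: [0.6165, 0.0609, 0.1287]
tcp_rot: [[0.973, -0.23, 0.0], [-0.23, -0.973, 0.0], [-0.0, -0.0, -1.0]]
wrist_force: [-3.5, 0.2, 5.4]
width: 0.057
finger_force: 44.5
time: 27.15
tcp_pos: [0.5746, -0.1155, 0.2334]
tcp_rot: [[0.972, -0.233, 0.0], [-0.233, -0.972, -0.0], [0.0, 0.0, -1.0]]
wrist_force: [-1.0, 1.3, -0.2]
width: 0.0853
finger_force: 0.0
3rd {'c': (613.3, 60.4), 'size': (100.5, 58.4), 'ang': -13.3, 'zmed': 0.1394, 'n': 1033} {'c': (620.8, 65.6), 'size': (105.9, 64.8), 'ang': -13.2, 'zmed': 0.1403, 'n': 812}
t27.25 p [ 0.5756 -0.1126  0.233 ] yaw -103.24 F [ 0.5  0.4 -0.4] w 0.0857 q7 -65 | turn 25.88  tx -0.067 ty -0.055 tz 0.659
```

View pics/s4.png

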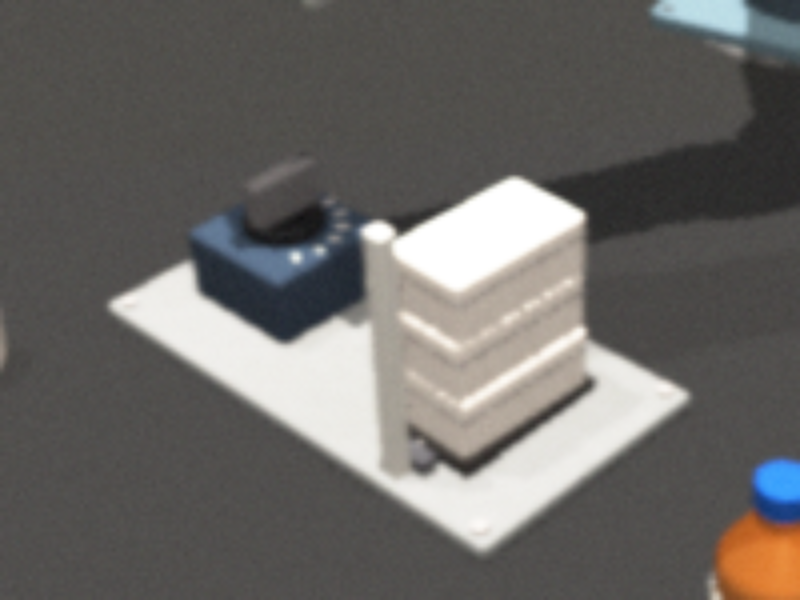

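The column is good: the third case reads (613.3, 60.4) at −13.3°. Next is the knob, turning counter-clockwise so that the last joint stays in range.

```bash
python3 -m creep '0 0 0 -1;0 0 0 -1;0 0 0 -1;0 0 0 -1;0 0 0 -1;0 0 0 -1;0 0 0 -1;0 0 0 -1;0 0 0 -1;0 0 0 -1;0 0 0 -1;0 0 0 -1;0 0 0 -1;0 0 0 -1'
python3 -m creep '0 0 0 -1;0 0 0 -1;0 0 0 -1;0 0 0 -1;0 0 0 -1;0 0 0 -1;0 0 0 -1;0 0 0 -1;0 0 0 -1;0 0 0 -1;0 0 0 -1;0 0 0 -1;0 0 0 -0.5;0 0 0 0;0 0 0 0'
python3 -c "
from h import *
go(.578,-.1163,.125,78.9)"
```

```text
time: 28.65
tcp_pos: [0.5757, -0.1118, 0.233]
tcp_rot: [[0.115, 0.993, -0.0], [0.993, -0.115, 0.001], [0.001, -0.0, -1.0]]
wrist_force: [-0.1, -0.3, 0.1]
width: 0.0852
finger_force: 0.0
time: 30.15
tcp_pos: [0.5754, -0.1128, 0.2331]
tcp_rot: [[-0.981, 0.193, -0.0], [0.193, 0.981, 0.0], [0.0, 0.0, -1.0]]
wrist_force: [0.3, 0.9, 0.3]
width: 0.0851
finger_force: 0.0
t30.15 p [ 0.5754 -0.1128  0.2331] yaw 78.88 F [0.3 0.9 0.3] w 0.0851 q7 92 | turn -0.00  tx -0.064 ty -0.059 tz 2.161
```

```bash
python3 -m creep '-0.03 -0.03 0.2 0;-0.03 -0.03 0.4 0;0 0 0.5 0;0 0 0.5 0;0 0 0.5 0;0 0 0.4 0;0 0 0.2 0;0 0 0.1 0;0 0 0 0;0 0 0 0'
python3 -c "
from h import *
go(.578,-.1163,.088,78.9)"
```

```text
time: 31.15
tcp_pos: [0.5781, -0.1178, 0.094]
tcp_rot: [[-0.981, 0.193, 0.001], [0.193, 0.981, -0.0], [-0.002, 0.0, -1.0]]
wrist_force: [-0.4, -0.2, 0.5]
width: 0.0852
finger_force: 0.0
t31.15 p [ 0.5781 -0.1178  0.094 ] yaw 78.88 F [-0.4 -0.2  0.5] w 0.0852 q7 95 | turn -0.00  tx 0.008 ty 0.029 tz 0.119
```

```bash
python3 -m creep '0.01 0.02 0.06 0;0 0 0.06 0;0 0 0 0'
python3 -m creep '0 0 0 0;0 0 0 0;0 0 0 0;0 0 0 0;0 0 0 0;0 0 0 0;0 0 0 0;0 0 0 0;0 0 0 0;0 0 0 0;0 0 0 0;0 0 0 0' 0 70
python3 -c "
from h import *
go(.578,-.1163,.088,78.9)
from plant import readout;print(readout.get_obs()['wrist_torque'])"
```

```text
time: 31.45
tcp_pos: [0.577, -0.1164, 0.087]
tcp_rot: [[-0.981, 0.193, -0.0], [0.193, 0.981, 0.0], [0.0, 0.0, -1.0]]
wrist_force: [0.2, -0.2, 0.2]
width: 0.0855
finger_force: 0.0
time: 32.65
tcp_pos: [0.5771, -0.1167, 0.0874]
tcp_rot: [[-0.981, 0.193, 0.0], [0.193, 0.981, -0.0], [-0.0, -0.0, -1.0]]
wrist_force: [-2.0, -0.3, 5.6]
width: 0.0127
finger_force: 68.7
t32.65 p [ 0.5771 -0.1167  0.0874] yaw 78.88 F [-2.  -0.3  5.6] w 0.0127 q7 95 | turn -0.00  tx -0.016 ty 0.012 tz -0.013
[-0.03827946  0.38505137 -0.03418619]
```

```bash
python3 -m creep '0 0 0 0.3;0 0 0 0.5;0 0 0 0.5;0 0 0 0.5;0 0 0 0.5;0 0 0 0.5;0 0 0 0.5;0 0 0 0.5;0 0 0 0.5;0 0 0 0.5;0 0 0 0.4;0 0 0 0'
python3 -c "
from h import *
go(.577,-.1165,.088,6.9)
from plant import readout;print(readout.get_obs()['wrist_torque'])"
```

```text
time: 33.85
tcp_pos: [0.5779, -0.1154, 0.0874]
tcp_rot: [[-0.684, 0.729, 0.001], [0.729, 0.684, 0.001], [-0.0, 0.001, -1.0]]
wrist_force: [0.4, 2.4, 4.3]
width: 0.013
finger_force: 68.9
t33.85 p [ 0.5779 -0.1154  0.0874] yaw 43.20 F [0.4 2.4 4.3] w 0.0130 q7 67 | turn 5.28  tx -0.020 ty -0.020 tz -0.012
[ 0.70186854 -0.09999886  0.14254105]
```

Forces are small. I'll continue to the third click.

```bash
python3 -m creep '0 0 0 0.4;0 0 0 0.5;0 0 0 0.5;0 0 0 0.5;0 0 0 0.5;0 0 0 0.5;0 0 0 0.5;0 0 0 0.5;0 0 0 0.5;0 0 0 0.4;0 0 0 0.3;0 0 0 0.15;0 0 0 0;0 0 0 0'
python3 - <<'E'
from h import *;from plant import read_camera,readout
go(.577,-.1165,.088,6.9);print(readout.get_obs()['wrist_torque'])
s=read_camera("scene");cv2.imwrite("pics/s5.png",cv2.resize(s["pixels"][150:300,150:350],None,fx=4,fy=4))
t=read_camera("top")
P=np.array([.6887,.0440]) # mast
W=world(s);px=s["pixels"]
print("3rd",rect(t,(235,150,300,235),.14))
E
```

```text
time: 35.25
tcp_pos: [0.5793, -0.1148, 0.0874]
tcp_rot: [[-0.126, 0.992, 0.003], [0.992, 0.126, 0.001], [0.001, 0.004, -1.0]]
wrist_force: [4.2, 4.2, 1.7]
width: 0.013
finger_force: 68.4
t35.25 p [ 0.5793 -0.1148  0.0874] yaw 7.24 F [4.2 4.2 1.7] w 0.0130 q7 39 | turn 0.05  tx -0.029 ty -0.050 tz -0.012
[ 0.89740012 -0.92532443  0.18117404]
3rd {'c': (613.6, 60.5), 'size': (100.0, 58.1), 'ang': -13.3, 'zmed': 0.1396, 'n': 1101}
```

View pics/s5.png

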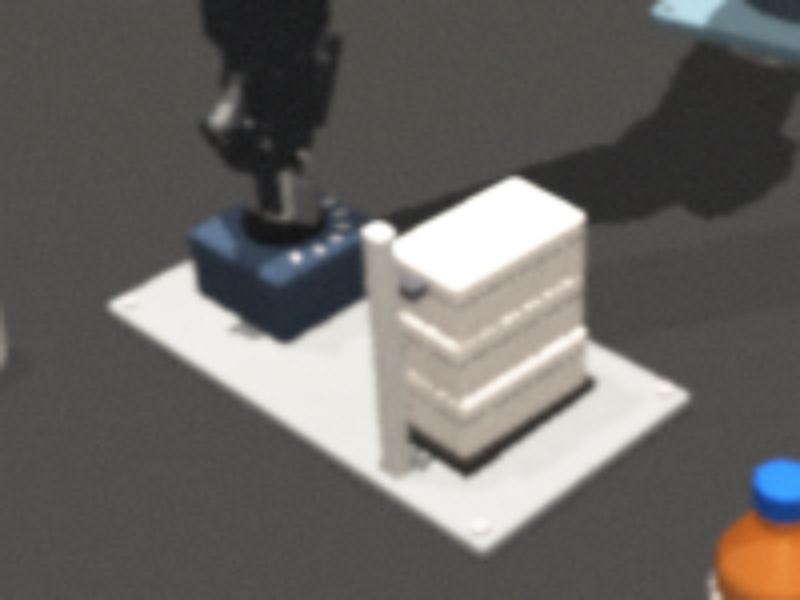

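The pointer has risen beside the third case to crop position (412,285), from (425,455) at home. I'll quantify its height from the difference between the two pictures.

Run:
```python
from h import *;import pickle
d=pickle.load(open("scene.pkl","rb"))
a,b=[cv2.imread(f"pics/{n}.png").astype(int) for n in("s4","s5")]
D=b.sum(2)-a.sum(2)
o=np.array(d["pose"])[:3,3]
n=np.array([.977,-.213])  # stacker x
for nm,(x0,y0,x1,y1) in dict(home=(398,425,445,480),now=(396,262,445,312)).items():
    m=np.zeros(D.shape,np.uint8);m[y0:y1,x0:x1]=abs(D[y0:y1,x0:x1])>90
    v,u=np.where(m);
    # vertical plane through x ~60 mm ahead of stage centre (pointer between case and mast)
    for off in(.055,.065):
        P=np.array([.6138,.0614])+off*n;zs=[]
        for uu,vv in((u.mean(),v.mean()),(u.mean(),v.min()),(u.mean(),v.max())):
            r=dirs(d,[(uu/4+150-.375,vv/4+150-.375)])[0];k=(P-o[:2])@n/(r[:2]@n);zs.append((o+r*k).round(4))
        print(nm,len(u),u.mean().round(),v.mean().round(),off,[z.tolist() for z in zs])
```

```text
home 639 424.0 461.0 0.055 [[0.6668, 0.0463, 0.0035], [0.6671, 0.0476, 0.0228], [0.6666, 0.0454, -0.0103]]
home 639 424.0 461.0 0.065 [[0.679, 0.0554, 0.0166], [0.6793, 0.0567, 0.0355], [0.6788, 0.0545, 0.003]]
now 400 413.0 293.0 0.055 [[0.6667, 0.0457, 0.1222], [0.6668, 0.0461, 0.128], [0.6666, 0.0452, 0.1156]]
now 400 413.0 293.0 0.065 [[0.6789, 0.0548, 0.133], [0.679, 0.0552, 0.1387], [0.6788, 0.0543, 0.1265]]
```

```bash
python3 -m creep '0 0 0 0.06;0 0 0 0;0 0 0 0;0 0 0 0'
python3 -c "
from h import *
go(.577,-.1165,.088,6.88)
from plant import ticket;print(ticket.sign_off())"
```

```text
time: 35.75
tcp_pos: [0.5793, -0.1147, 0.0874]
tcp_rot: [[-0.119, 0.993, 0.003], [0.993, 0.119, 0.001], [0.001, 0.004, -1.0]]
wrist_force: [3.5, 3.4, 1.2]
width: 0.0128
finger_force: 68.4
t35.75 p [ 0.5793 -0.1147  0.0874] yaw 6.83 F [3.5 3.4 1.2] w 0.0128 q7 38 | turn -0.01  tx -0.030 ty -0.050 tz -0.012
the job is handed in; nothing more can be done
None
```

I handed the job in at 35.8 s: the three cases stand in one column aligned to within about 2 mm, and the gripper is holding the knob at the third click (turned 72°).

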